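# Load a fresh roll into the label printer

### The arm

A 6-joint arm with a two-finger parallel gripper is mounted at the origin on a cart in front of the work surface, level with it; the furniture and walls round the work are solid. World frame = base frame: x ahead of the robot, y to its left, z up, the work surface at z = 0. Lengths are in m, angles in degrees, forces in N, time in s.
With the tool pointing down it reaches from about 0.25 to 0.725 m from the base axis. Payload 4 kg.
Tool frame: the origin (TCP) lies on the centre line of the jaws, within the pads' length; the fingertips stand 11 mm ahead of it and the grasp point (between the pads) lies 8 mm behind it (bot.nose_length is the distance from the TCP to the fingertips, in m); z points along the fingers, y is the direction in which the jaws open and shut (so a half turn about z gives the same grasp; the last joint's range is limited). The gripper opens to 85 mm and grips with 20 to 120 N. Pads are 22 mm wide; open, the fingers measure 114 mm over their backs; the gripper's body (76 mm by 85 mm) begins 54 mm behind the grasp point. The pads swing forward as they close: fully open they stand 13 mm farther back than shut.
Start: joints at [65.833, 13.785, 0.286, 76.501, 0, 90], TCP at [0.205, 0.456, 0.242] pointing down, gripper open.
Joint ranges: [-155.79, 155.79], [-60.16, 107.12], [-62.33, 73.08], [-114, 123.19], [-81.49, 82.49], [-180, 180]. Speed limits (degrees/s): [159.86, 159.86, 180, 180, 180, 180].

### API

Orientations are given as a 3x3 rotation matrix whose columns are the frame's x, y, z axes.
In Python, from plant import bot gives the robot as it stands. Calls block until the motion is done:
- bot.move_to(position, orientation): joint-space move of the TCP to a pose.
- bot.servo_line(position, ori=None, velocity=0.15, f_stop=None): straight line of the TCP; ori=None keeps the orientation; velocity is the mean speed in m/s. With f_stop (N) it stops when the force on the tool has changed by that much, and returns True; else False.
- bot.goto_joints(angles): joint-space move.
- bot.move_gripper(opening, f_grip=None): finger opening in m; f_grip is the grip in N (None keeps the last); returns when the fingers have stopped.
- bot.pause(seconds).
- bot.solve_ik(position, orientation): joint angles nearest the present ones, or None.
- bot.sense(): the state.
- bot.capture(name): name is "scene" or "top" or "wrist"; returns the picture (480x640x3 uint8, red, green, blue); there is no depth.
- bot.camera_params(name): a dict with "fx", "fy", "cx", "cy" (pixels), "k1" (the pictures are not rectified: a ray, as slopes to the right and down, at radius r is drawn at 1 + k1 r^2 times it, then the intrinsics apply), "R" (3x3) and "t" (3): a world point X has camera coordinates R X + t. Camera axes: x right, y down, z forward; pixel columns grow to the right and rows downward; lengths in m; the calibration is good to about 2 mm. A picture is of the moment at which its call begins: read the wrist's pose just before it. camera_params takes no time and is no camera call; for the wrist camera it gives the pose at the moment of the call.
A pose or a line that the arm cannot do raises bot.PlanningError and nothing moves.
- bot.close_job(): hands the job in, once; it reports no verdict.
The state is a dict: "time": time; "qpos": joint angles; "joint_velocities": joint speeds; "joint_efforts": joint torques, N m; "position": TCP position; "orientation": TCP orientation; "ft_force": force on the tool from outside, world axes, zero at the start; "wrist_torque": the same for the moment, N m; "gripper_width": finger opening in m.
Only numpy, scipy, OpenCV 4.12 (cv2) and the standard library are available. Lean on these libraries where they do the work, as an engineer would, in place of code of your own. Each camera call takes 0.05 s, during which the arm holds its last target. There are 200 camera calls.

### The job

Load the long, full roll of label paper into the open label printer: it must lie level on the two support rollers, between the end stop and the spring plunger, so that its end keeps the paper-present plunger pushed in. Let go of it, then shut the printer's cover completely. Leave the short leftover roll and everything else on the worktop where it is.

Things in the scene. Friction and masses are not known exactly. Their poses are not given: they have to be found in the camera images.
- well_floor (a point): Centre of the well floor, printer z = 16. On it two fixed steel support rollers of radius 5 mm run along y at printer x = -15 and +15, z = 18; a roll lying on them has its axis at z = 43 and its underside at z = 19.
- end_stop (a point): Top edge of the end stop's inner face (printer y = -73, z = 27). The stop is a low steel block across the well, 60 mm wide in x and 12 mm thick, with empty well behind it. A roll must lie between it and the plunger; one left lying on top of the stop or of the plunger is in the way of the cover.
- cheek (a point): Where the plunger comes out of the cheek (printer y = +84, z = 46). From here to the end stop 157 mm, from the free plunger's tip to the stop 142 mm, for a roll 150 mm long: the roll's +y end must push the plunger in, its underside still above the stop (8 to 20 mm above its seated height), before it is lowered behind the stop; the plunger then pushes it back against the stop.
- printer: Dark grey label printer, fixed to the worktop: an open-topped box 150 (its x) x 227 (its y) x 70 mm high without the cover; origin at the centre of its underside, z up. The roll well runs along its y, is 136 mm wide in x (7 mm walls up to z = 70) and reaches from a thick 70 mm high cheek at the +y end (the plunger sticks out of it) to a wall at the -y end (inner face y = -109).
- roll_seat (a point): On the printer: where the centre of the roll lies when it is seated against the end stop (printer x 0, y +2 to +8.5, z 43 mm; the point is at y = +5.5, in mid-clearance). Axes as the printer's; the roll's axis lies along y.
- plunger_tip (a point): Tip of the paper-present plunger, a round-nosed steel pin 12 mm in diameter that sticks out of the cheek towards the printer's -y, axis at printer x = 0, z = 46; its free tip is at printer y = +69.5. The tip moves with the plunger.
- plunger_body (a joint): Plunger travel in m: 0 = free (sticking out), 0.014 = all the way in, towards the printer's +y. Soft spring: about 0.3 N at the start, 2 N all the way in. A seated roll holds it at 0.0075 or more.
- cover_body (a joint): Cover angle in rad: 0 = shut (lying flat over the well), 1.57 = upright, up to 2.1 (leaning back beyond the +y end). It starts open. A stiff friction hinge: it stays where it is left and has to be pushed all the way, about 2.5 N at its free edge.
- cover_hinge (a point): Middle of the cover's hinge line, at printer x = 0, y = +108, z = 76.5; the hinge runs along the printer's x. Axes turn with the cover.
- cover_edge (a point): Middle of the free edge of the cover, at the end of its 60 mm wide, 20 mm long finger tab, 241 mm from the hinge. The cover is a flat dark grey plate 152 mm wide, 224 mm long and 5 mm thick, its mid-plane through hinge and this point; from the hinge it points to the printer's -y when shut, straight up when upright.
- roll_center (a point): Centre of the full roll of label paper, a plain white cylinder 48 mm in diameter and 150 mm long with its axis along the point's y, lying on the worktop (0.1 to 0.2 kg). It can roll. Grasp it across the diameter.
- roll: The same full roll; its origin is a point on its round surface (it turns with the roll).
- stub_center (a point): Centre of the short leftover roll, the same paper and diameter (48 mm) but only 85 mm long, axis along y, lying on the worktop; not to be used.
- stub: The short leftover roll; origin on its round surface.
- tape: Roll of tape, 103 mm across, 25 mm high, a bystander.
- kitchen_timer: White kitchen timer, 66 mm square and 20 mm high, a bystander.
- pan: Small white food pan, 108 x 176 x 66 mm, a bystander.
- pad: Order pad, 148 x 109 x 13 mm, a bystander.

How it is judged (in metres and radians):
On the way, in this order (a step that is already met when the one before it is completed fails the run):
1. the full roll lies seated in the open printer, let go, and holds the plunger in (value of joint plunger_body above 0.005 m and distance between roll_center and roll_seat below 0.012 m and contact force between the fingers and roll below 0.2 N), for 0.2 s.
2. the cover is shut (value of joint cover_body below 0.05 rad), for 0.2 s.
At the end, for the whole second after the job is handed in: The full roll is at rest on the support rollers (centre within 12 mm of roll_seat, no more than 4 mm above it, axis within 0.09 rad of the printer's y), its end holding the plunger in by more than 5 mm, and the cover is shut (below 0.05 rad) (value of joint plunger_body above 0.005 m and distance between roll_center and roll_seat below 0.012 m and z of roll_center in the frame of roll_seat below 0.004 m and angle between the y axis of roll and the y axis of printer, either way round below 0.09 rad and value of joint cover_body below 0.05 rad and linear speed of roll below 0.02 m/s); the robot touches nothing.
It fails at once if the short leftover roll or another bystander is moved by more than 30 mm (distance of any of stub_center, tape, kitchen_timer, pan, pad from where it was at the start of the episode above 0.03 m).
It also fails if it takes over 56 s, if anything falls off the work surface, if the arm or the gripper's body presses on something with over 40 N, if the wrist force passes 120 N, or if a joint passes its speed limit or range.

## Working session

There is one attempt and no reset: what is moved stays moved. The work goes in short steps, each a Python script; the robot and the scene stay as the last script left them, time stands still between calls to the robot, and variables do not carry over. Pictures are saved under pics/ and viewed, about 8 in all and at most 12, crops included, and the job is handed in when it is done.

```bash
ls; mkdir -p pics; cat > h.py <<'E'
import numpy as np, cv2
from plant import bot
def snap(name,fn):
    p=bot.camera_params(name); im=bot.capture(name)
    cv2.imwrite('pics/'+fn,cv2.cvtColor(im,cv2.COLOR_RGB2BGR)); return im,p
def KD(p):
    K=np.array([[p['fx'],0,p['cx']],[0,p['fy'],p['cy']],[0,0,1.]]); return K,np.array([p['k1'],0,0,0,0.])
def ray(p,uv):
    K,D=KD(p); n=cv2.undistortPoints(np.array(uv,float).reshape(-1,1,2),K,D).reshape(-1,2)
    R=np.array(p['R']);t=np.array(p['t'])
    return -R.T@t, np.c_[n,np.ones(len(n))]@R
def onplane(p,uv,z):
    o,d=ray(p,uv); return o+d*((z-o[2])/d[:,2])[:,None]
def proj(p,X):
    K,D=KD(p); return cv2.projectPoints(np.array(X,float).reshape(-1,1,3),cv2.Rodrigues(np.array(p['R']))[0],np.array(p['t'],float),K,D)[0].reshape(-1,2)
E
python3 - <<'E'
from h import *
import pickle
P={}
for n in('scene','top'):
    im,p=snap(n,n+'0.png');P[n]=p
    print(n,-np.array(p['R']).T@p['t'],p['fx'],p['k1'])
pickle.dump(P,open('P.pkl','wb'))
print(bot.sense()['time'])
E
```

```text
pics
scene [-0.32598531 -0.76848277  1.25389763] 612.7267134158973 0.016992403022012142
top [ 0.21105457 -0.01903193  1.73427883] 497.23571689239435 0.04130178956328356
0.1
```

View pics/top0.png

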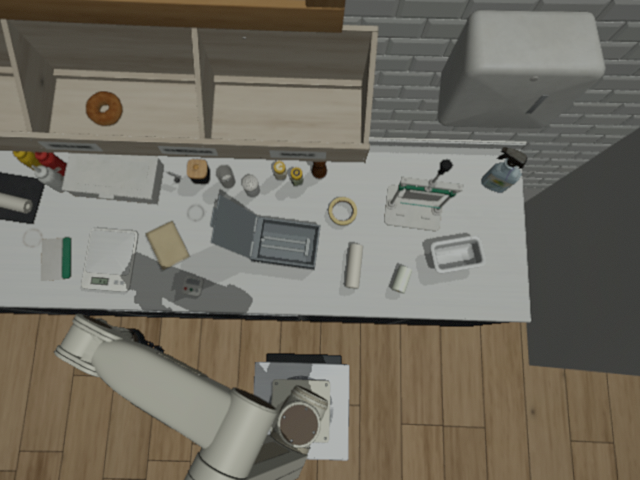

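View pics/scene0.png

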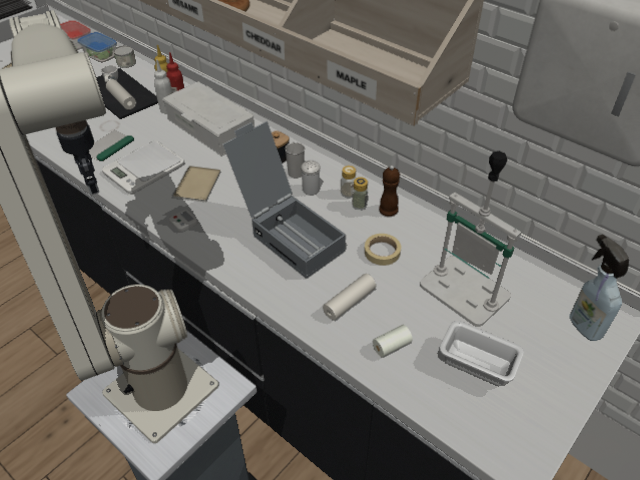

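The top view shows the printer at about (285,240) with its cover leaning left towards world +y. The full roll is at (354,265), the stub at (401,278) and the tape at (342,211). Next I'll get rough positions and then look closer with the wrist camera.

```bash
python3 - <<'E'
from h import *
import pickle
p=pickle.load(open('P.pkl','rb'))['top']
im=cv2.imread('pics/top0.png')
print('roll',onplane(p,[(355,244),(353,287)],.03).round(3).tolist())
print('stub',onplane(p,[(404,265),(398,291)],.03).round(3).tolist())
print('rim',onplane(p,[(259,217),(320,220),(316,270),(250,262)],.07).round(3).tolist())
# wrist cam geometry
s=bot.sense();w=bot.camera_params('wrist');c=-np.array(w['R']).T@w['t']
R=np.array(s['orientation']);print(R.round(2).tolist(),'cam in tool',(R.T@(c-s['position'])).round(3),'axes',(np.array(w['R'])@R).round(2).tolist(),w['fx'])
Rd=np.array([[0,1,0],[1,0,0],[0,0,-1.]])
for R in (Rd,np.array([[1,0,0],[0,-1,0],[0,0,-1.]])):
  for pos in ([.45,-.06,.33],[.45,.0,.3],[.45,-.15,.3]): print(bot.solve_ik(pos,R))
crop=cv2.resize(im[170:310,200:430],None,fx=3.4,fy=3.4,interpolation=cv2.INTER_CUBIC)
cv2.imwrite('pics/crop0.png',crop)
E
```

```text
roll [[0.562, -0.175, 0.03], [0.411, -0.169, 0.03]]
stub [[0.493, -0.345, 0.03], [0.402, -0.324, 0.03]]
rim [[0.638, 0.162, 0.07], [0.634, -0.049, 0.07], [0.46, -0.04, 0.07], [0.48, 0.184, 0.07]]
[[-0.91, 0.41, -0.0], [0.41, 0.91, -0.0], [0.0, -0.0, -1.0]] cam in tool [ 0.066 -0.    -0.131] axes [[0.0, 1.0, 0.0], [-0.97, 0.0, -0.26], [-0.26, -0.0, 0.97]] 418.89051453455266
[-7.59464337  7.28448184  5.21803579 87.93355395  0.         82.40535663]
[ 0.          7.01135696  0.503724   83.49236704  0.         90.        ]
[-18.43494882   9.83260007   3.84764041  84.01504034   0.
  71.56505118]
[ -7.59464337   7.28448184   5.21803579  87.93355395   0.
 172.40535663]
[   0.            7.01135696    0.503724     83.49236704    0.
 -180.        ]
[-18.43494882   9.83260007   3.84764041  84.01504034   0.
 161.56505118]
```

View pics/crop0.png

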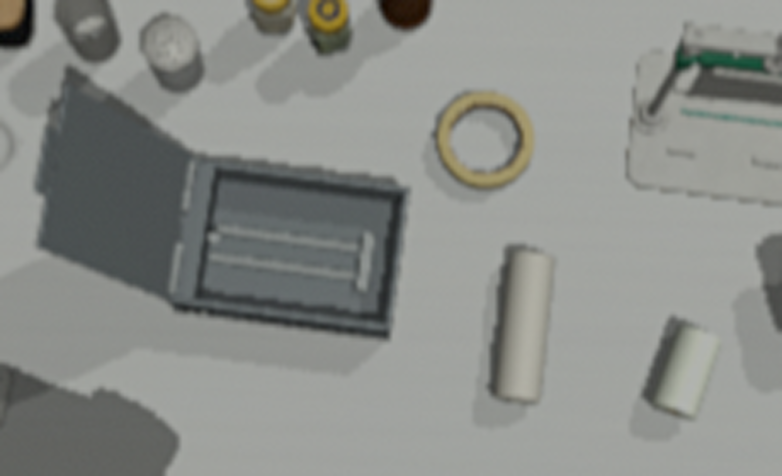

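Crop: the well opens to image right, the hinge is on the left, and the stop is at crop (366,262). The roll runs from (531,250) to (518,400), roughly along world x. Now a close wrist view covering both.

```bash
python3 - <<'E'
from h import *
import pickle
bot.move_to([.47,-.06,.32],np.array([[-1,0,0],[0,1,0],[0,0,-1.]]))
im,p=snap('wrist','w1.png');pickle.dump(p,open('w1.pkl','wb'))
print(bot.sense()['time'],bot.sense()['position'])
E
```

```text
2.25 [ 0.47006443 -0.05926141  0.31985467]
```

View pics/w1.png

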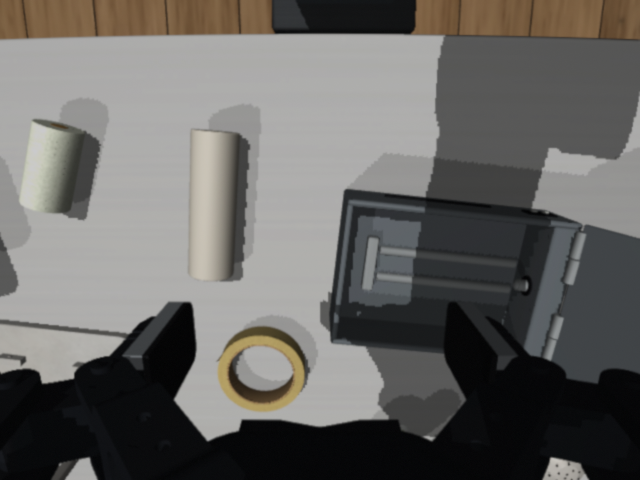

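The wrist view shows the full roll at x 189–240, y 129–280, the stub at (52,167), and the stop at about (372,263). The support rollers lie along y≈256 and 283, and the plunger is at (520,286). One enlarged crop will give precise printer points.

```bash
python3 - <<'E'
from h import *
import pickle
p=pickle.load(open('w1.pkl','rb'))
im=cv2.imread('pics/w1.png')
b,g,r=[c.astype(int) for c in cv2.split(im)]
m=((r-b>8)&(r>120)).astype(np.uint8)
m[:,:150]=0;m[:,280:]=0;m[:110]=0;m[300:]=0
m=cv2.morphologyEx(m,cv2.MORPH_OPEN,np.ones((5,5)))
c=max(cv2.findContours(m,0,1)[0],key=cv2.contourArea)
print(cv2.boundingRect(c))
rc=cv2.boxPoints(cv2.minAreaRect(c));print(rc.round(1).tolist())
# silhouette edges at rows -> tangent rays; axis = bisector at z=.024
mid=[];
for y in (140,160,200,240,265):
    xs=np.where(m[y])[0]; a=onplane(p,[(xs[0],y),(xs[-1]+1,y)],.024); mid.append(a.mean(0)); print(y,xs[0],xs[-1],a.round(4).tolist())
K=im[180:370,325:595].copy(); K=cv2.convertScaleAbs(cv2.resize(K,None,fx=2.9,fy=2.9,interpolation=cv2.INTER_CUBIC),alpha=1.8)
cv2.imwrite('pics/c1.png',K)
E
```

```text
(188, 130, 42, 151)
[[184.3000030517578, 279.20001220703125], [190.8000030517578, 129.1999969482422], [229.39999389648438, 130.89999389648438], [222.89999389648438, 280.8999938964844]]
140 191 229 [[0.4166, -0.1881, 0.024], [0.4167, -0.149, 0.024]]
160 190 228 [[0.4363, -0.1905, 0.024], [0.4364, -0.1509, 0.024]]
200 189 226 [[0.4772, -0.1946, 0.024], [0.4772, -0.1551, 0.024]]
240 189 224 [[0.52, -0.1979, 0.024], [0.52, -0.1596, 0.024]]
265 188 223 [[0.548, -0.2013, 0.024], [0.5478, -0.1622, 0.024]]
```

View pics/c1.png

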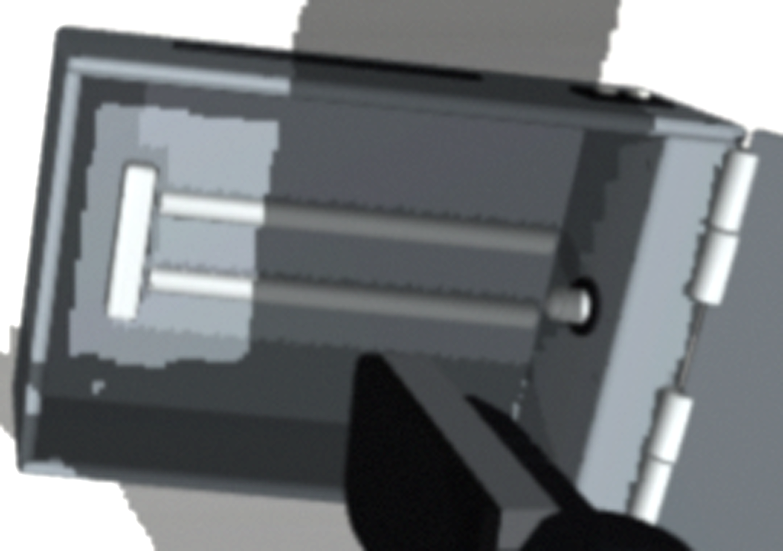

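The crop gives the stop's inner top edge at (157,168)–(134,320), the plunger tip at (548,305), and both support rollers.

```bash
python3 - <<'E'
from h import *
import pickle
p=pickle.load(open('w1.pkl','rb'))
q=lambda *c:[(325+(x+.5)/2.9-.5,180+(y+.5)/2.9-.5) for x,y in c]
s=onplane(p,q((157,168),(134,320)),.027); pl=onplane(p,q((548,305)),.046)[0]
r=onplane(p,q((165,205),(555,242),(150,280),(540,315)),.0225)
em=onplane(p,q((585,305)),.046)[0]
rim=onplane(p,q((62,28),(22,468)),.070)
print(s,pl,r,em,rim,sep='\n')
for d in (r[1]-r[0],r[3]-r[2],pl-s.mean(0),-np.cross(s[1]-s[0],[0,0,1])): print('yaw',np.degrees(np.arctan2(-d[0],d[1])))
mid=r.mean(0);print('stop w',np.linalg.norm(s[1]-s[0]),'tip-stop',np.linalg.norm((pl-s.mean(0))[:2]))
im=cv2.imread('pics/w1.png')
for y in(145,200,260): print(y,[im[y,x].tolist() for x in range(222,246,2)])
for y in(145,200,260): print(y,[im[y,x].tolist() for x in range(184,196,2)])
for y0,x0,x1 in((145,190.5,240),(265,189,237.5)): print(onplane(p,[(x0,y0),(x1,y0)],.024).round(4).tolist())
print('ends',onplane(p,[(215,129),(212,280)],.04).round(4).tolist(),onplane(p,[(215,129),(212,280)],.024).round(4).tolist())
# top camera cross-check
t=pickle.load(open('P.pkl','rb'))['top']
tt=lambda *c:[(200+x/3.4,170+y/3.4) for x,y in c]
print('top roll',onplane(t,tt((531,250),(518,400)),.024).round(3).tolist(),'stop',onplane(t,tt((359,235),(355,288)),.027).round(3).tolist(),'plunger',onplane(t,tt((220,236)),.046).round(3))
E
```

```text
[[ 0.51619533  0.00255332  0.027     ]
 [ 0.5749984  -0.0037424   0.027     ]]
[0.56174275 0.14268049 0.046     ]
[[0.53146293 0.0067112  0.0225    ]
 [0.54570472 0.15390737 0.0225    ]
 [0.56075979 0.00229035 0.0225    ]
 [0.57493568 0.15183619 0.0225    ]]
[0.56177909 0.15625234 0.046     ]
[[ 0.45932571 -0.0354343   0.07      ]
 [ 0.61300508 -0.04648051  0.07      ]]
yaw -5.526380760778235
yaw -5.415054284720464
yaw -6.429624811329095
yaw -6.1110591057986525
stop w 0.05913913418713978 tip-stop 0.14418190934222755
145 [[140, 151, 156], [131, 142, 147], [122, 132, 137], [112, 121, 125], [100, 108, 112], [87, 94, 98], [74, 79, 82], [58, 63, 66], [49, 53, 54], [61, 63, 63], [65, 66, 66], [64, 65, 64]]
200 [[130, 141, 146], [121, 130, 135], [110, 119, 123], [98, 105, 109], [84, 91, 94], [69, 75, 78], [54, 58, 60], [50, 54, 55], [65, 65, 66], [66, 66, 66], [65, 66, 66], [66, 68, 67]]
260 [[118, 128, 132], [106, 116, 120], [94, 102, 105], [79, 85, 88], [63, 68, 70], [50, 53, 55], [58, 59, 60], [66, 66, 66], [65, 66, 66], [67, 67, 68], [76, 77, 77], [143, 144, 145]]
145 [[171, 172, 172], [171, 172, 172], [172, 172, 173], [151, 157, 159], [151, 162, 169], [164, 175, 181]]
200 [[172, 174, 174], [172, 174, 175], [160, 164, 165], [144, 155, 159], [160, 171, 177], [169, 180, 186]]
260 [[171, 174, 174], [170, 172, 173], [151, 157, 160], [152, 163, 169], [163, 175, 181], [170, 182, 188]]
[[0.4215, -0.1889, 0.024], [0.4216, -0.1392, 0.024]]
[[0.548, -0.2002, 0.024], [0.5478, -0.1477, 0.024]]
ends [[0.406, -0.1595, 0.04], [0.559, -0.172, 0.04]] [[0.406, -0.1634, 0.024], [0.565, -0.1764, 0.024]]
top roll [[0.565, -0.179, 0.024], [0.409, -0.168, 0.024]] stop [[0.574, -0.001, 0.027], [0.519, 0.001, 0.027]] plunger [[0.565 0.14  0.046]]
```

Estimates agree to about 2 mm between the two cameras. The printer origin is about (0.5535, 0.0728) with yaw −5.8°. The roll centre is about (0.482, −0.170), with its axis 5.3° off world x. Next is the grasp.

```bash
cat >> h.py <<'E'
def Rx(ax):  # tool down, tool x along horizontal ax
    ax=np.array(ax,float); ax/=np.linalg.norm(ax); z=np.array([0,0,-1.]); return np.c_[ax,np.cross(z,ax),z]
yaw=np.radians(-5.8); O=np.array([.5535,.0728,0.])
Rp=np.array([[np.cos(yaw),-np.sin(yaw),0],[np.sin(yaw),np.cos(yaw),0],[0,0,1]])
W=lambda x,y,z: O+Rp@np.array([x,y,z])/1000
E
python3 - <<'E'
from h import *
import pickle
a=np.radians(5.3);R=Rx([-np.cos(a),np.sin(a),0]); print(bot.nose_length)
bot.move_gripper(.085)
bot.move_to([.482,-.170,.12],R)
print(bot.servo_line([.482,-.170,.017],velocity=.12,f_stop=8))
print(bot.sense()['position'],bot.nose_length)
bot.move_gripper(.03,f_grip=40)
s=bot.sense();print(s['gripper_width'],s['ft_force'])
bot.servo_line([.482,-.170,.17],velocity=.15)
s=bot.sense();print(s['gripper_width'],s['ft_force'],s['time'])
R2=Rx(-Rp[:,1]); h=W(0,-12,57)
bot.move_to([h[0],h[1],.17],R2)
im,p=snap('wrist','w2.png');pickle.dump(p,open('w2.pkl','wb'))
s=bot.sense();print(s['position'],s['gripper_width'],s['ft_force'],s['time'])
E
```

```text
0.011
False
[ 0.4828683  -0.17017245  0.01787944] 0.011
0.04667270326342978 [-0.80268197 -0.20548671  6.1307259 ]
0.04701714866017739 [ 0.31805236  0.1954093  -2.25268564] 5.9917
[0.55190572 0.05990452 0.16948333] 0.046712058479819664 [-0.48240963  0.27822565 -0.92647797] 7.075
```

View pics/w2.png

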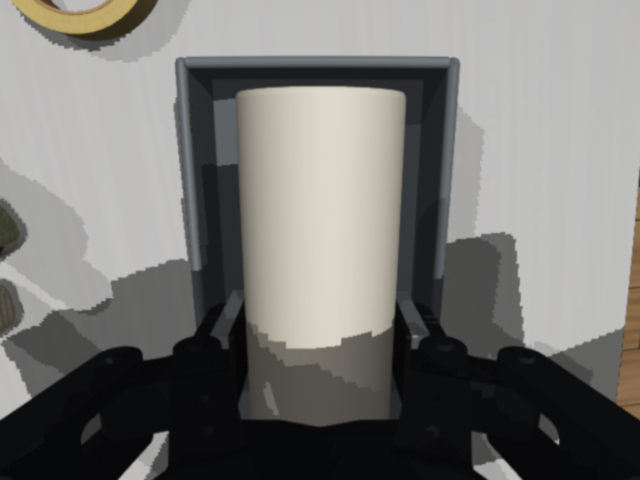

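The roll is held, lies parallel to the well and is laterally centred (238–405 against the well at 188–450). Its −y end is at row ~88. I'll compute the end offset, then carry out the insertion.

```bash
python3 - <<'E'
from h import *
import pickle
p=pickle.load(open('w2.pkl','rb'))
z=.1695+.006
loc=lambda X:(X-O)@Rp*1000
for zz in (z,z+.012,z+.024): print(loc(onplane(p,[(321,87.5)],zz)).round(1))
print('tcp',loc(np.array([[0.5519,.0599,.1695]])).round(1))
print('rim',loc(onplane(p,[(176,58),(459,58)],.07)).round(1).tolist(), 'expect +-75,-113.5')
print('edges x',loc(onplane(p,[(237,95),(405.5,95),(243,260),(399,260)],z)).round(1).tolist())
E
```

```text
[[ -1.  -89.3 175.5]]
[[ -1.  -88.2 187.5]]
[[ -0.9 -87.2 199.5]]
tcp [[ -0.3 -13.  169.5]]
rim [[73.3, -113.5, 70.0], [-72.9, -113.5, 70.0]] expect +-75,-113.5
edges x [[22.8, -87.3, 175.5], [-25.1, -87.3, 175.5], [23.4, -38.1, 175.5], [-25.5, -38.1, 175.5]]
```

```bash
python3 - <<'E'
from h import *
import pickle
R2=Rx(-Rp[:,1])
loc=lambda X:((np.array(X)-O)@Rp*1000).round(1)
def st(t):
    s=bot.sense();print(t,loc(s['position']),(np.array(s['ft_force'])@Rp).round(2),round(s['gripper_width'],4),round(s['time'],2))
st('a')
print(bot.servo_line(W(0.5,-13,51),R2,velocity=.12,f_stop=6));st('low')
print(bot.servo_line(W(0.5,5.5,51),R2,velocity=.03,f_stop=6));st('pushed')
print(bot.servo_line(W(0.5,5.5,37),R2,velocity=.03,f_stop=5));st('down')
im,p=snap('wrist','w3.png')
E
```

```text
a [ -0.3 -13.  169.5] [-0.51  0.23 -0.93] 0.0467 7.08
False
low [  1.3 -12.9  51.8] [-0.36  0.09 -2.06] 0.0468 8.22
False
pushed [ 0.6  5.4 51.1] [ 0.95 -2.44 -0.99] 0.0472 8.98
True
down [ 0.2  5.3 37.1] [0.4  0.31 3.41] 0.0469 9.45
```

View pics/w3.png

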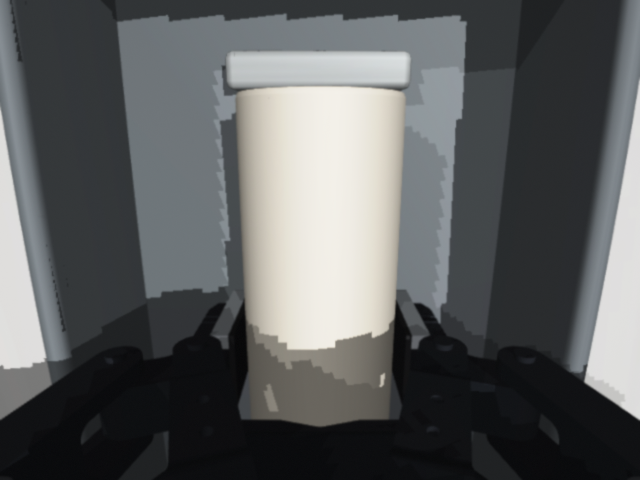

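The roll is down behind the stop, and contact was felt at the expected height. I'll release it, retreat, check the seating, and estimate the cover angle from the first images.

```bash
python3 - <<'E'
from h import *
import pickle
bot.move_gripper(.066)
bot.pause(.4)
R2=Rx(-Rp[:,1])
bot.servo_line(W(0.5,5.5,150),R2,velocity=.15)
bot.move_gripper(.0,f_grip=30)
up=W(0,-30,330);bot.move_to(up,R2)
im,p=snap('wrist','w4.png');pickle.dump(p,open('w4.pkl','wb'))
s=bot.sense();print(s['position'],s['time'],s['ft_force'])
P=pickle.load(open('P.pkl','rb'))
def ang(p,uv,x):
    o,d=ray(p,[uv]);o=(o-O)@Rp;d=d[0]@Rp
    X=o+d*((x-o[0])/d[0]); return X.round(3),np.hypot(X[1]-.108,X[2]-.0765).round(3),np.arctan2(X[2]-.0765,-(X[1]-.108)).round(3)
t=P['top'];tt=lambda x,y:(200+x/3.4,170+y/3.4)
print(ang(t,tt(68,66),.076),ang(t,tt(38,245),-.076))
print(ang(P['scene'],(267,124),.076),ang(P['scene'],(229,138),-.076))
for y in (180,200,215,235):
  for z in (.29,.36,.4): print(y,z,bot.solve_ik(W(0,y,z*1000),R2) is not None,end=' ')
E
```

```text
[0.54977708 0.04311992 0.3276541 ] 12.575 [-0.43085519  0.58645992 -0.4906779 ]
(array([0.076, 0.186, 0.341]), np.float64(0.275), np.float64(1.857)) (array([-0.076,  0.192,  0.307]), np.float64(0.245), np.float64(1.921))
(array([0.076, 0.2  , 0.271]), np.float64(0.215), np.float64(2.012)) (array([-0.076,  0.165,  0.319]), np.float64(0.249), np.float64(1.801))
180 0.29 True 180 0.36 True 180 0.4 True 200 0.29 True 200 0.36 True 200 0.4 True 215 0.29 True 215 0.36 True 215 0.4 True 235 0.29 True 235 0.36 True 235 0.4 True
```

View pics/w4.png

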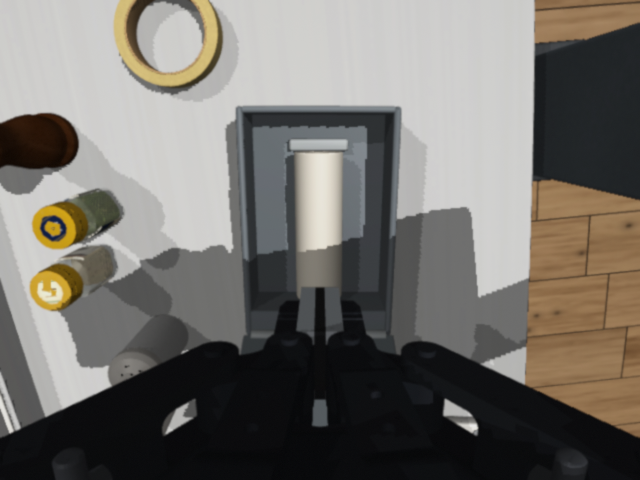

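The roll is seated: it lies along the well with its end against the stop at row ~150. The cover angle is about 1.9 rad. With closed fingers I'll sweep the cover's free edge forward from behind, then follow its arc down.

```bash
cat > cov.py <<'E'
from h import *
R2=Rx(-Rp[:,1]); n=bot.nose_length*1000
def go(y,tz,v=.15,f=None):
    hit=bot.servo_line(W(0,y,tz+n),R2,velocity=v,f_stop=f); s=bot.sense()
    print(int(y),int(tz),hit,((s['position']-O)@Rp*1000).round(0),(np.array(s['ft_force'])@Rp).round(1),round(s['time'],1)); return hit
def tip(th,r):
    return 108-r*np.cos(th)+np.sin(th)*(2.5+11*abs(np.sin(th))), 76.5+r*np.sin(th)+np.cos(th)*(2.5+11*abs(np.sin(th)))
E
python3 - <<'E'
from cov import *
print([bot.solve_ik(W(0,y,z+n),R2) is not None for y,z in((255,400),(255,280),(121,280))])
go(-30,400,.3);go(255,400,.3);go(255,280,.2)
if not go(121,280,.12,20):
    for th in np.linspace(1.45,0.1,10):
        if go(*tip(th,208),.12,20): break
im,p=snap('scene','s5.png')
E
```

```text
[True, True, True]
-30 400 False [  0. -30. 410.] [ 0.6 -0.1 -1.1] 13.0
255 400 False [ -0. 255. 410.] [ 0.9 -0.7  1.3] 14.3
255 280 False [  0. 255. 293.] [ 0.4  0.1 -0.3] 15.2
121 280 False [ -0. 121. 291.] [0.4 0.4 0.6] 16.5
96 284 False [  0.  96. 296.] [0.1 0.8 0.7] 16.8
64 280 False [ -0.  65. 291.] [-0.3  0.1 -0.3] 17.2
34 271 False [ -0.  34. 282.] [ 0.4  0.3 -0.1] 17.6
5 257 False [ -0.   5. 269.] [ 0.2 -0.5  0.4] 18.1
-21 239 False [ -0. -21. 251.] [-0.2 -0.3  0.4] 18.5
-44 217 False [ -0. -45. 229.] [-0.5 -0.3 -0.4] 18.9
-65 192 False [ -0. -65. 203.] [ 0.6 -0.4 -0.2] 19.3
-80 163 False [  0. -81. 175.] [-0.1  1.2  0.7] 19.8
-92 133 False [  0. -92. 144.] [ 0.1 -0.2  0.5] 20.2
-98 100 False [  0. -98. 112.] [ 0.1 -0.1 -0.3] 20.6
```

View pics/s5.png

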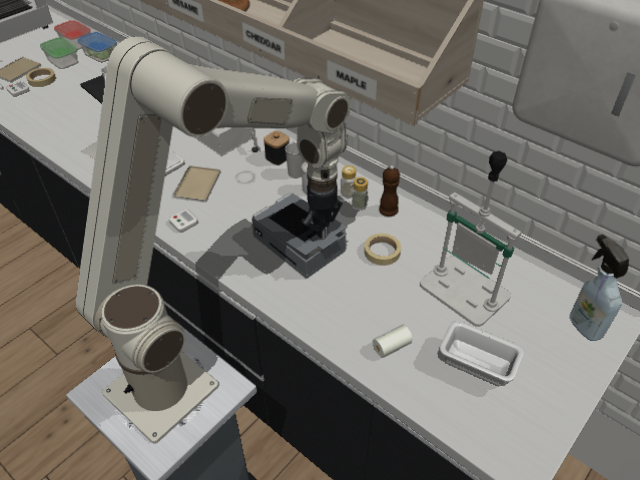

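The cover has left its upright position and lies under the fingers, almost down. Now I'll press it home, retreat, and check.

```bash
python3 - <<'E'
from cov import *
import pickle
go(-100,75,.04,15); bot.pause(.3)
s=bot.sense(); print((np.array(s['ft_force'])@Rp).round(1))
go(-100,250,.2)
bot.move_to(W(-60,-20,360),R2)
im,p=snap('wrist','w6.png');pickle.dump(p,open('w6.pkl','wb'))
im2,_=snap('scene','s6.png')
c=cv2.cvtColor(cv2.resize(im2[180:300,230:390],None,fx=2.5,fy=2.5,interpolation=cv2.INTER_CUBIC),cv2.COLOR_RGB2BGR)
a=cv2.cvtColor(im,cv2.COLOR_RGB2BGR)[:,:]
a=cv2.resize(a,(400,300)); cv2.imwrite('pics/v6.png',np.hstack([a,c]))
print(bot.sense()['time'])
E
```

```text
-100 75 True [   0. -100.   90.] [-2.2 -0.5  7.8] 21.2
[-2.1 -0.1  6.4]
-100 250 False [  -1. -100.  259.] [ 0.3  0.  -0.7] 22.5
23.2417
```

View pics/v6.png

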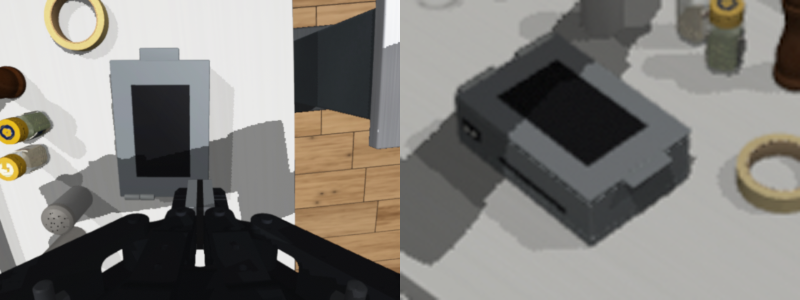

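```bash
python3 -c "
from plant import bot
bot.pause(.3); bot.close_job(); print(bot.sense()['time'])"
```

```text
the job is handed in; nothing more can be done
the job is handed in; nothing more can be done
```

I loaded the full roll into the printer and shut the cover. I handed the job in about 23.5 s into the 56 s allowed; no verdict is reported.

- **Loading:** I gripped the roll across its middle and pushed the plunger in with its +y end, about 14 mm above seated height. The sensor showed about 2.4 N of plunger push. I then lowered it behind the end stop and let go when it touched the rollers at the expected height.
- **Seating check:** after I let go, the wrist picture showed the roll straight in the well with its end against the stop. I could not read the plunger's travel directly. I infer it is held in from where the roll lies.
- **Cover:** I swept it forward from behind and pressed it down until it hit a firm stop with the fingertips at printer z ≈ 79 mm. That is the height of the shut cover's top face, and the last pictures show it flat and closed.
- **Force readings:** they stayed near zero at the end of each step of the cover sweep, because the friction hinge holds the cover wherever it is left. I therefore confirmed its position from the pictures and the final press.
- **Other items:** the arm went near none of the bystanders, and the stub, pan, tape, timer and pad looked unmoved in the pictures. I did not re-measure their positions.

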